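# Pump washing-up soap into a rice cup and put it in to soak

### The job

The yellow rice cup needs a soak: stand it upright on the worktop with its mouth under the spout of the green soap dispenser and let go, then press the white pump head all the way down and let it spring fully back up. Then set the cup upright inside the blue tray, on its floor. Never press the pump unless the cup is under the spout, never tip the cup steeply, and leave the snack container, mug, rice paddle and bento box where they are.

Things in the scene. Friction and masses are not known exactly. Their poses are not given: they have to be found in the camera images.
- cup: Yellow plastic rice cup, open on top: 72 mm high, outer radius 34 mm at the foot, 38 mm at the rim, wall 3 mm, about 90 g. Origin at the centre of its underside, z up. Its level handle points along its own -x: a bar 16 mm wide, 12 mm thick, middle line 62 mm above the underside, out to 157 mm from the cup's axis. Starts upright on the worktop, left or right of the dispenser.
- cup_handle (a point): Grip point on the cup handle's middle line, 98 mm from the cup's axis (cup frame x = -98 mm) and 62 mm above the cup's underside; same axes as the cup.
- dispenser: Green soap bottle with a white pump, fixed to the worktop (place and yaw vary): radius 34 mm at the foot, 32 mm above it, bottle 124 mm high, white collar (radius 17 mm) up to 144 mm. Origin at the centre of its underside; the spout points along its own -x.
- pump (a joint): Travel of the pump head in m: 0 = up, 0.014 = fully down. Sprung: about 2 N to start it moving, 7 N when fully down; it rises by itself when released.
- pump_top (a point): Centre of the flat top of the white round pump head (radius 20 mm, 16 mm thick), 183 mm above the worktop when up. It is on the bottle's axis and moves down with the head.
- spout_tip (a point): Mouth of the spout, 84 mm from the bottle's axis along the dispenser's -x, 161 mm above the worktop when up (moves down with the head). The spout is a 10 mm thick level bar from the head to here.
- tray: Blue plastic tray standing on the worktop, fixed: 200 mm along its x, 180 mm along its y, 35 mm high, walls and floor 5 mm thick, open on top. Origin at the centre of its underside. Left or right of the dispenser, on the other side from the cup at the start. The cup's handle clears its rim.
- snack_jar: Bystander: pink plastic snack container with a twist cap, radius 40 mm, 94 mm high, origin at the centre of its underside.
- mug: Bystander: white mug, radius 40 mm, 90 mm high, handle along its +y, origin at the centre of its underside.
- paddle: Bystander: wooden rice paddle lying flat, from 120 mm behind to 89 mm ahead of its origin along its x, 10 mm thick, up to 68 mm wide.
- bento: Bystander: glass bento box with a grey four-side locking lid, 200 x 150 x 62 mm, origin at the centre of its underside.

How it is judged:
By the outcome, as a careful person would: the job done as asked, in the order asked, and still so for the second after the job is handed in, with the robot touching nothing.
It also fails if it takes over 64 s, if anything falls off the work surface, if the arm or the gripper's body presses on something with over 40 N, if the wrist force passes 120 N, or if a joint passes its speed limit or range.

### The arm

A 6-joint arm with a two-finger parallel gripper is mounted at the origin on the work surface. World frame = base frame: x ahead of the robot, y to its left, z up, the work surface at z = 0. Lengths are in m, angles in degrees, forces in N, time in s.
With the tool pointing down it reaches from about 0.4 to 0.825 m from the base axis. Payload 7 kg.
Tool frame: the origin (TCP) lies midway between the tips of the shut fingers; the grasp point (between the pads) lies 19 mm behind it; z points along the fingers, y is the line along which they close (so a half turn about z gives the same grasp; the last joint's range is limited). The gripper opens to 88 mm and grips with 3 to 60 N. Pads are 19 mm wide; open, the fingers measure 130 mm over their backs; the gripper's body (78 mm by 193 mm) begins 47 mm behind the grasp point.
Start: joints at [82.282, 20.546, 0.682, 0, -70.136, -16.507], TCP at [0.277, 0.616, 0.227] pointing down, gripper open.
Joint ranges: [-176.03, 176.03], [-82.01, 121.73], [-58.28, 71.71], [-173.87, 95.51], [-174.79, -0.11], [-173.66, 173.66]. Speed limits (degrees/s): [136.94, 136.94, 172.46, 180, 180, 180].

### API

Orientations are given as [roll, pitch, yaw] about the fixed x, y, z axes, in that order (R = Rz(yaw) Ry(pitch) Rx(roll)).
In Python, from plant import get_state, optics, order gives the robot as it stands. The module is installed in compiled form; this text tells all that it offers.
- The arm moves only by the tool send_rows, never from a script. Its argument "moves" is a list of rows, each an object with "slide": the shift along the tool's x, y, z as a fraction of full scale, a list of three; "turn": the turn about the tool's z as a fraction of full scale; "gripper": the opening, from 0 (shut) to 1 (fully open). A call has exactly 5 rows; each row is the pose to reach, as a shift and turn from the pose commanded when the call began, along the tool's axes at that moment; what a row does not reach only later rows make up. Full scale, the value 1, is 150 mm for a shift and 90 degrees for a turn. A row lasts 1/12 s, in which the tool goes at most 41.7 mm and 7.16 degrees, less where a joint would pass 70% of its speed; a pose out of reach is approached as far as the arm can. A call with a number of a shift or a turn outside -1 to 1 is refused whole. A call with a gripper value outside its range is refused whole. The fingers move at their own pace and stop on an object; "newtons" is the grip in N (left out, the last holds). Time passes only in rows, so rows that repeat a pose let the fingers close, or fill a call up. It gives the time, the measured TCP pose, the force, the opening and the grip force at its end, in the units of the state.
- get_state(): the state, without advancing time (a new reading comes with each control period).
- optics.capture(name): name is "scene" or "top"; returns a dict with "img" (480x640x3 uint8, red, green, blue), "intrinsics" (3x3 intrinsics, pixels), "origin" and "attitude" of the camera in the world. Camera axes: x right, y down, z forward; pixel columns grow to the right and rows downward; lengths in m; the calibration is good to about 2 mm. A picture is of the moment at which its call begins. There is no depth.
- order.close_job(): hands the job in; it is judged then, once.
Trained networks look in the newest picture that a camera, given by its name, has taken for a name from the list of things; names that differ only in an ending like _2 or _b are one class to them, and where a whole thing is asked for, a point or a joint stands for the part that bears it (a point fixed in the world has none). Each returns a list of dicts, best first, with "p" (0 to 1); they miss things now and then, are a little off and sometimes report something else, mostly with a low value. They report only what shows in the picture. A call takes as long as a camera call.
- optics.look_for(camera, name): "location" ([x, y, z] in m, in world coordinates, good to about 4 mm: the middle of the surface that is visible of it).
The state is a dict: "time_s": time; "joints": joint angles; "qd": joint speeds; "joint_torque": joint torques, N m; "tcp_pos": TCP position; "eef_rot": TCP orientation; "contact_force": force on the tool from outside, world axes, zero at the start; "moment": the same for the moment, N m; "gripper_width": finger opening in m; "gripper_force": force on a finger pad.
Only numpy, scipy, OpenCV 4.12 (cv2) and the standard library are available. Lean on these libraries where they do the work, as an engineer would, in place of code of your own. Each camera call takes 0.05 s, during which the arm holds its last target. There are 200 camera calls.

## Working session

There is one attempt and no reset: what is moved stays moved. The work goes in short steps, Python scripts to look and compute and a tool call to move; the robot and the scene stay as the last step left them, time stands still between calls to the robot, and variables do not carry over. Pictures are saved under pics/ and viewed, at most 12 in all, crops included, and the job is handed in when it is done.

Besides the shell and the picture viewer there is one more tool, called after "Call:" as a command line: name --argument value ..., lists and objects as JSON in quotes. send_rows: Moves the arm, as the interface text tells. Shift numbers are shares of 150 mm and turn numbers shares of 90 degrees, none past 1 either way. Its arguments: {"type":"object","properties":{"moves":{"type":"array"},"newtons":{"type":"number"}},"required":["moves"]}

```bash
mkdir -p pics; cat > h.py <<'E'
import numpy as np, cv2
from plant import get_state, optics, order
def cap(n,f=None):
    c=optics.capture(n)
    if f: cv2.imwrite('pics/'+f,c['img'][:,:,::-1])
    return c
def proj(c,p):
    R=np.array(c['attitude']); 
    if R.shape!=(3,3):
        from scipy.spatial.transform import Rotation as T
        R=T.from_euler('xyz',R,degrees=True).as_matrix()
    q=np.array(c['intrinsics'])@(R.T@(np.array(p)-c['origin'])); return q[:2]/q[2]
def ray(c,uv,z):
    R=np.array(c['attitude'])
    if R.shape!=(3,3):
        from scipy.spatial.transform import Rotation as T
        R=T.from_euler('xyz',R,degrees=True).as_matrix()
    d=R@np.linalg.inv(c['intrinsics'])@[uv[0],uv[1],1]; o=np.array(c['origin'])
    return o+d*(z-o[2])/d[2]
E
python3 - <<'E'
from h import *
print(get_state())
for n in ['scene','top']:
    c=cap(n,n+'0.png'); print(n,c['intrinsics'],c['origin'],c['attitude'])
    for k in ['cup','cup_handle','dispenser','pump_top','spout_tip','tray','snack_jar','mug','paddle','bento']:
        for r in optics.look_for(n,k)[:2]: print(k,round(r['p'],2),np.round(r['location'],3),np.round(proj(c,r['location'])))
E
```

```text
{'time_s': 0.0, 'joints': array([ 8.22816881e+01,  2.05905792e+01,  6.34950756e-01, -2.01482724e-02,
       -7.01347380e+01, -1.65075479e+01]), 'qd': array([ 0.09840641,  0.04593519, -0.13414151, -0.04988876,  0.06845774,
       -0.00700795]), 'joint_torque': array([-5.63874937e-05, -5.82707906e+01,  2.93061447e+01,  6.99691683e+00,
        6.90897970e-03, -1.60469449e-04]), 'tcp_pos': array([0.27679485, 0.61511867, 0.22564119]), 'eef_rot': array([ 1.79907976e+02, -7.51924439e-03, -2.42327153e+01]), 'contact_force': array([-0.40557201, -0.60554254, -0.58234713]), 'moment': array([-0.04180676,  0.01664773, -0.00398815]), 'gripper_force': 0.0, 'gripper_width': 0.08775063577860497}
scene [[475.40599525   0.         321.55716737]
 [  0.         475.40599525 245.15475918]
 [  0.           0.           1.        ]] [ 1.48168051 -0.37795557  1.18861411] [-138.73005297   -0.97095936   67.43954846]
cup 0.9 [0.516 0.28  0.05 ] [386. 214.]
cup_handle 0.66 [0.511 0.28  0.05 ] [385. 213.]
cup_handle 0.34 [ 0.648 -0.054  0.103] [308. 260.]
dispenser 0.65 [ 0.65  -0.055  0.105] [308. 260.]
dispense
[... 519 characters left out ...]
 591.85415014 238.07490407]
 [  0.           0.           1.        ]] [0.3367838  0.00474088 1.90782862] [-170.8434013    -1.08126982  -90.57916922]
cup 0.65 [0.511 0.289 0.041] [207. 278.]
cup_handle 0.81 [0.51  0.286 0.043] [208. 279.]
dispenser 0.79 [ 0.617 -0.046  0.122] [314. 241.]
pump_top 0.75 [ 0.619 -0.044  0.186] [313. 236.]
spout_tip 0.54 [ 0.625 -0.05   0.183] [316. 235.]
tray 0.75 [ 0.533 -0.275  0.007] [384. 271.]
snack_jar 0.69 [0.786 0.124 0.091] [259. 189.]
mug 0.84 [ 0.779 -0.173  0.032] [351. 195.]
mug 0.34 [0.521 0.525 0.008] [134. 277.]
paddle 0.55 [0.519 0.523 0.011] [135. 277.]
paddle 0.25 [ 0.623 -0.048  0.182] [315. 235.]
bento 0.6 [ 0.51  -0.584  0.067] [485. 276.]
```

View pics/scene0.png

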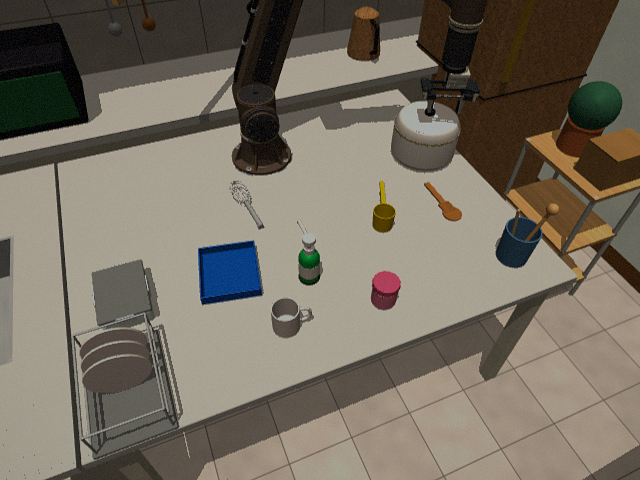

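View pics/top0.png

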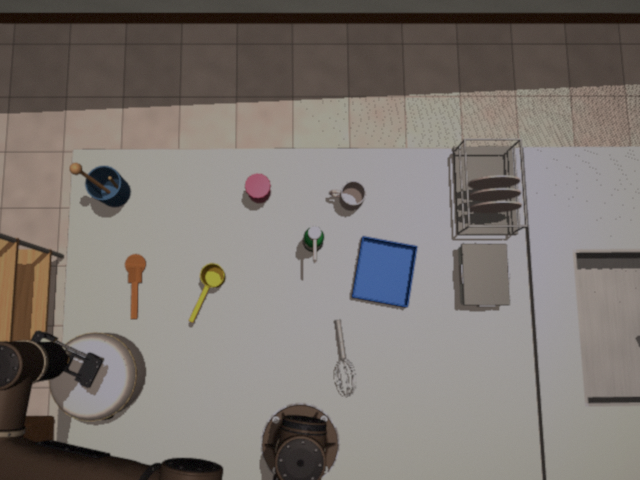

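The scene view shows the cup at about (384,217) with its handle going up to (382,183), the dispenser at (309,262) and the tray around (230,272). The top view shows the cup at (212,275) with its handle to (192,322), the pump at (314,235) with the spout to about (316,258), and the tray at (384,271). The cup handle and the spout both point towards the robot. Next I'll measure finely.

```bash
cat > m.py <<'E'
from h import *
from scipy.optimize import least_squares
def blob(img,lo,hi,roi=None):
    m=cv2.inRange(cv2.cvtColor(img,cv2.COLOR_RGB2HSV),np.array(lo),np.array(hi))
    if roi: z=np.zeros_like(m); a,b,c,d=roi; z[b:d,a:c]=m[b:d,a:c]; m=z
    n,l,s,_=cv2.connectedComponentsWithStats(m); i=1+np.argmax(s[1:,4]); return (l==i).astype(np.uint8)
def cupsolid(x,y,z,a):
    t=np.linspace(0,2*np.pi,40); c,s=np.cos(t),np.sin(t)
    u=np.array([np.cos(a),np.sin(a)]); v=np.array([-u[1],u[0]])   # u: handle direction
    body=np.r_[np.c_[x+.034*c,y+.034*s,0*t+z],np.c_[x+.038*c,y+.038*s,0*t+z+.072]]
    bar=np.array([[*(np.array([x,y])+r*u+w*v),z+h] for r in(.03,.157) for w in(-.008,.008) for h in(.056,.068)])
    return body,bar
def render(c,parts,k=4):
    m=np.zeros((480*k//1,640*k),np.uint8)
    for P in parts:
        q=np.array([proj(c,p) for p in P])
        cv2.fillConvexPoly(m,cv2.convexHull((q*k+k/2-.5).round().astype(np.int32)),1)
    return m
def fitcup(cs,x0,rois=(None,None),z0=None):
    ms=[blob(c['img'],(20,120,50),(34,255,255),r) for c,r in zip(cs,rois)]
    ms=[cv2.GaussianBlur(cv2.resize(m*255,None,fx=4,fy=4,interpolation=0).astype(np.float32),(0,0),4) for m in ms]
    def cost(p):
        q=p if z0 is None else [p[0],p[1],z0,p[2]]
        return sum(np.abs(m-cv2.GaussianBlur(render(c,cupsolid(*q)).astype(np.float32)*255,(0,0),4)).sum()/255/16 for c,m in zip(cs,ms))
    from scipy.optimize import minimize
    x0=np.array(x0); n=len(x0); st=np.diag([.01,.01,.01,.15] if n==4 else [.01,.01,.15])
    r=minimize(cost,x0,method='Nelder-Mead',options=dict(initial_simplex=np.vstack([x0,x0+st]),xatol=2e-4,fatol=.2,maxfev=150))
    return r.x,r.fun,[m.sum()/255/16 for m in ms]
E
python3 - <<'E'
from m import *
cs=[cap('scene'),cap('top')]
rois=[(340,160,420,240),(170,250,240,340)]
print('cup',fitcup(cs,[.515,.285,.0,np.radians(155)],rois))
for i,c in enumerate(cs):
    m=blob(c['img'],(105,150,40),(125,255,255),[(170,220,280,320),(340,220,430,320)][i])
    cn=max(cv2.findContours(m,0,1)[0],key=cv2.contourArea); r=cv2.minAreaRect(cn)
    print('tray',r,[np.round(ray(c,p,.035)[:2],3) for p in cv2.approxPolyDP(cv2.convexHull(cn),5,True)[:,0]])
a=cs[0]['img'][210:300,260:360]; b=cs[1]['img'][190:280,265:365]
cv2.imwrite('pics/z.png',np.hstack([cv2.resize(t,(400*1,360),interpolation=2) for t in(a,b)])[:,:,::-1])
E
```

```text
cup (array([ 5.19887547e-01,  2.69568390e-01, -5.53315468e-04,  2.71081855e+00]), np.float64(173.56063842773438), [np.float32(646.0), np.float32(631.00006)])
tray ((227.26998901367188, 271.8899841308594), (55.57859802246094, 61.09402847290039), 81.8698959350586) [array([ 0.455, -0.171]), array([ 0.665, -0.211]), array([ 0.632, -0.38 ]), array([ 0.423, -0.344])]
tray ((384.13092041015625, 271.74383544921875), (55.72915267944336, 61.41386795043945), 9.819300651550293) [array([ 0.641, -0.207]), array([ 0.607, -0.374]), array([ 0.419, -0.335]), array([ 0.452, -0.168])]
```

View pics/z.png

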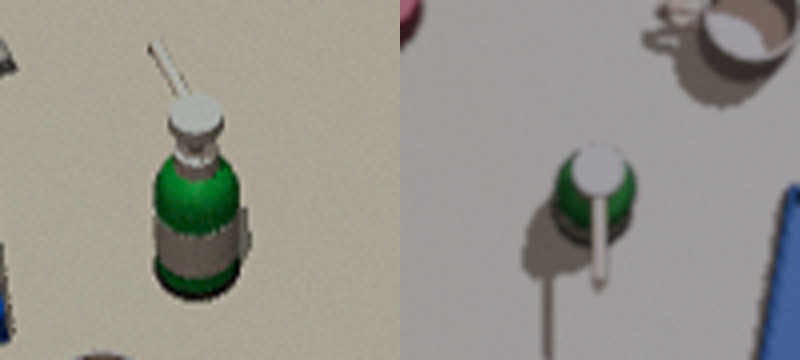

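The zoom (4x) shows the pump head at scene (309,238) and top (314.5,232.5). The spout tip is at scene (298,221) and top (314.7,262). I'll triangulate these and check the cup fit with an overlay.

```bash
python3 - <<'E'
from m import *
cs=[cap('scene'),cap('top')]
def tri(a,b):
    f=lambda p:np.r_[proj(cs[0],p)-a,proj(cs[1],p)-b]
    r=least_squares(f,[.55,0,.1]); return np.round(r.x,4),np.round(r.fun,1)
print('head',tri((309,238),(314.5,232.5)),'tip',tri((298.3,221),(314.7,261.5)))
for z,uv in((.183,((309,238),(314.5,232.5))),(.161,((298.3,221),(314.7,261.5)))):
    print(z,[np.round(ray(c,p,z)[:2],3) for c,p in zip(cs,uv)])
out=[]
for c,r in zip(cs,[(340,160,420,240),(170,260,250,340)]):
    im=c['img'].copy(); 
    m=blob(im,(20,120,50),(34,255,255),r)
    k=render(c,cupsolid(.5199,.2696,-.0005,2.711),1)
    big=cv2.resize(im[r[1]:r[3],r[0]:r[2]],(400,400),interpolation=2)
    for M,col in((m,(255,0,0)),(k,(0,0,255))):
        M=cv2.resize(M[r[1]:r[3],r[0]:r[2]],(400,400),interpolation=0)
        cv2.drawContours(big,cv2.findContours(M,0,1)[0],-1,col,1)
    out.append(big)
cv2.imwrite('pics/o.png',np.hstack(out)[:,:,::-1])
E
```

```text
head (array([ 0.632 , -0.0464,  0.18  ]), array([-0.3,  0. , -0.3, -0.1])) tip (array([ 0.5467, -0.0467,  0.1682]), array([-0.2,  0. , -0.2, -0.1]))
0.183 [array([ 0.635, -0.046]), array([ 0.631, -0.047])]
0.161 [array([ 0.54 , -0.044]), array([ 0.547, -0.047])]
```

View pics/o.png

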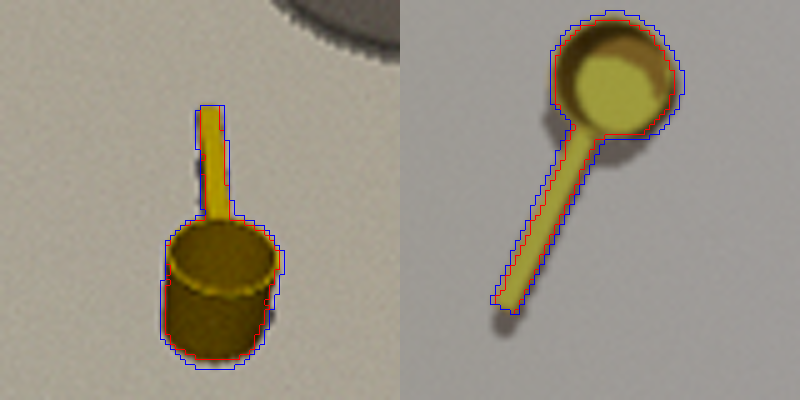

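The overlay shows the model outline (blue) lying on the segmented cup within about 1 px in both views. That puts the cup at (0.520,0.270) with its handle at 155.3°, which the tool is already aligned with. The head is at (0.632,-0.046), the tip at (0.547,-0.046), and both heights agree with the text. I'll move to above the handle grip point (0.431,0.311).

Call:
send_rows --moves '[{"slide":[0.18,0.14,0],"turn":0.005,"gripper":1},{"slide":[0.36,0.29,0],"turn":0.005,"gripper":1},{"slide":[0.54,0.43,0],"turn":0.005,"gripper":1},{"slide":[0.71,0.57,0],"turn":0.005,"gripper":1},{"slide":[0.885,0.717,0],"turn":0.005,"gripper":1}]'

```text
time_s: 1.72
tcp_pos: [0.3544, 0.4617, 0.2266]
eef_rot: [-180.0, -0.0, -24.7]
contact_force: [0.4, 0.6, 0.1]
gripper_width: 0.0878
gripper_force: 0.0
```

Call:
send_rows --moves '[{"slide":[0.18,0.14,0],"turn":0,"gripper":1},{"slide":[0.36,0.29,0],"turn":0,"gripper":1},{"slide":[0.54,0.43,0],"turn":0,"gripper":1},{"slide":[0.71,0.57,0.1],"turn":0,"gripper":1},{"slide":[0.885,0.717,0.2],"turn":0,"gripper":1}]'

```text
time_s: 2.13
tcp_pos: [0.4305, 0.309, 0.1974]
eef_rot: [-179.8, -0.0, -24.7]
contact_force: [0.7, 0.6, -0.6]
gripper_width: 0.0878
gripper_force: 0.0
```

```bash
cat >> h.py <<'E'
def go(x,y,z,yaw=None):
    s=get_state(); p=np.array(s['tcp_pos']); w=s['eef_rot'][2]; a=np.radians(w)
    d=np.array([x,y,z])-p
    t=np.array([d[0]*np.cos(a)+d[1]*np.sin(a),d[0]*np.sin(a)-d[1]*np.cos(a),-d[2]])/.15
    print('t',round(s['time_s'],2),'tcp',np.round(p,4),'rot',np.round(s['eef_rot'],1),'F',np.round(s['contact_force'],1),'w',round(s['gripper_width'],4))
    print('slide',np.round(t,3),'turn',None if yaw is None else round(-((yaw-w+180)%360-180)/90,3))
E
python3 -c "
from h import *
go(.431,.311,.043,-24.7)"
```

```text
t 2.13 tcp [0.4305 0.309  0.1974] rot [-179.8   -0.   -24.7] F [ 0.7  0.6 -0.6] w 0.0878
slide [-0.003 -0.013  1.029] turn 0.001
```

Call:
send_rows --moves '[{"slide":[0,-0.01,0.25],"turn":0,"gripper":1},{"slide":[0,-0.013,0.5],"turn":0,"gripper":1},{"slide":[0,-0.013,0.7],"turn":0,"gripper":1},{"slide":[0,-0.013,0.85],"turn":0,"gripper":1},{"slide":[0,-0.013,1.0],"turn":0,"gripper":1}]'

```text
time_s: 2.55
tcp_pos: [0.4304, 0.3111, 0.0452]
eef_rot: [180.0, 0.0, -24.7]
contact_force: [1.0, -0.2, 0.0]
gripper_width: 0.0881
gripper_force: 0.0
```

Call:
send_rows --moves '[{"slide":[0,0,0.028],"turn":0,"gripper":1},{"slide":[0,0,0.028],"turn":0,"gripper":0.5},{"slide":[0,0,0.028],"turn":0,"gripper":0.35},{"slide":[0,0,0.028],"turn":0,"gripper":0.3},{"slide":[0,0,0.028],"turn":0,"gripper":0.25}]'

```text
time_s: 2.97
tcp_pos: [0.4311, 0.3125, 0.0439]
eef_rot: [-179.8, -0.0, -24.7]
contact_force: [0.3, -0.2, 0.6]
gripper_width: 0.0667
gripper_force: 0.0
```

```bash
python3 - <<'E'
from m import *
go(.431,.311,.043,-24.7)
c=cap('scene'); a=cap('top')
cv2.imwrite('pics/g.png',np.hstack([cv2.resize(t,(400,400),interpolation=2) for t in (c['img'][160:240,340:420],a['img'][260:340,170:250])])[:,:,::-1])
E
```

```text
t 2.97 tcp [0.4311 0.3125 0.0439] rot [-179.8   -0.   -24.7] F [ 0.3 -0.2  0.6] w 0.0667
slide [0.004 0.01  0.006] turn 0.0
```

View pics/g.png

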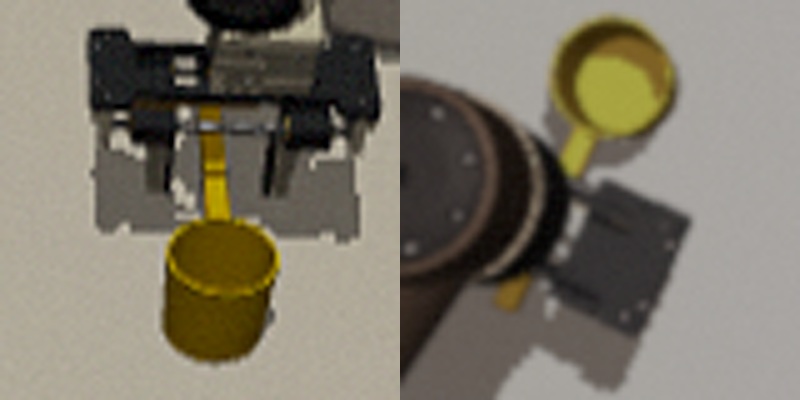

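The handle (crop about (215,150)) lies between the open fingers and the cup hasn't moved. I'll close at 25 N, then lift 15 mm.

Call:
send_rows --moves '[{"slide":[0,0,0],"turn":0,"gripper":0},{"slide":[0,0,0],"turn":0,"gripper":0},{"slide":[0,0,0],"turn":0,"gripper":0},{"slide":[0,0,0],"turn":0,"gripper":0},{"slide":[0,0,0],"turn":0,"gripper":0}]' --newtons 25

```text
time_s: 3.48
tcp_pos: [0.4304, 0.3116, 0.0424]
eef_rot: [-180.0, -0.0, -24.7]
contact_force: [-0.5, 0.8, -0.6]
gripper_width: 0.0251
gripper_force: 0.0
```

Call:
send_rows --moves '[{"slide":[0,0,0],"turn":0,"gripper":0},{"slide":[0,0,0],"turn":0,"gripper":0},{"slide":[0,0,0],"turn":0,"gripper":0},{"slide":[0,0,0],"turn":0,"gripper":0},{"slide":[0,0,0],"turn":0,"gripper":0}]'

```text
time_s: 3.9
tcp_pos: [0.4305, 0.3116, 0.0423]
eef_rot: [180.0, 0.0, -24.7]
contact_force: [0.3, -0.9, -0.3]
gripper_width: 0.0159
gripper_force: 24.9
```

Call:
send_rows --moves '[{"slide":[0,0,-0.03],"turn":0,"gripper":0},{"slide":[0,0,-0.06],"turn":0,"gripper":0},{"slide":[0,0,-0.09],"turn":0,"gripper":0},{"slide":[0,0,-0.12],"turn":0,"gripper":0},{"slide":[0,0,-0.133],"turn":0,"gripper":0}]'

```text
time_s: 4.32
tcp_pos: [0.4307, 0.312, 0.0633]
eef_rot: [-179.9, -0.0, -24.7]
contact_force: [-0.3, -0.1, -1.5]
gripper_width: 0.0156
gripper_force: 24.9
```

```bash
python3 - <<'E'
from m import *
go(.458,-.005,.062,-24.7)
E
```

```text
t 4.32 tcp [0.4307 0.312  0.0633] rot [-179.9   -0.   -24.7] F [-0.3 -0.1 -1.5] w 0.0156
slide [1.047 1.844 0.009] turn 0.0
```

Call:
send_rows --moves '[{"slide":[0.04,0.07,0],"turn":0,"gripper":0},{"slide":[0.11,0.2,0],"turn":0,"gripper":0},{"slide":[0.19,0.34,0],"turn":0,"gripper":0},{"slide":[0.27,0.48,0],"turn":0,"gripper":0},{"slide":[0.344,0.616,0],"turn":0,"gripper":0}]'

```text
time_s: 4.73
tcp_pos: [0.4384, 0.2044, 0.0623]
eef_rot: [180.0, 0.0, -24.7]
contact_force: [0.3, -0.6, -0.7]
gripper_width: 0.0157
gripper_force: 24.9
```

Call:
send_rows --moves '[{"slide":[0.07,0.125,0],"turn":0,"gripper":0},{"slide":[0.14,0.25,0],"turn":0,"gripper":0},{"slide":[0.21,0.375,0],"turn":0,"gripper":0},{"slide":[0.28,0.5,0],"turn":0,"gripper":0},{"slide":[0.344,0.616,0],"turn":0,"gripper":0}]'

```text
time_s: 5.15
tcp_pos: [0.4466, 0.0989, 0.0624]
eef_rot: [180.0, 0.0, -24.7]
contact_force: [-0.3, -0.1, -1.6]
gripper_width: 0.0161
gripper_force: 24.9
```

Call:
send_rows --moves '[{"slide":[0.08,0.14,0],"turn":0,"gripper":0},{"slide":[0.16,0.28,0],"turn":0,"gripper":0},{"slide":[0.24,0.42,0],"turn":0,"gripper":0},{"slide":[0.3,0.54,0],"turn":0,"gripper":0},{"slide":[0.344,0.616,0],"turn":0,"gripper":0}]'

```text
time_s: 5.57
tcp_pos: [0.4545, -0.0071, 0.0623]
eef_rot: [180.0, 0.0, -24.7]
contact_force: [0.0, 0.5, -1.2]
gripper_width: 0.0158
gripper_force: 24.9
```

```bash
python3 - <<'E'
from m import *
cs=[cap('scene'),cap('top')]
go(.4555,-.0044,.043,-24.7)
cv2.imwrite('pics/u.png',np.hstack([cv2.resize(t,(400,400),interpolation=2) for t in (cs[0]['img'][190:290,250:350],cs[1]['img'][210:310,260:360])])[:,:,::-1])
E
```

```text
t 5.67 tcp [ 0.4547 -0.0069  0.0622] rot [180.    0.  -24.8] F [-0.3  0.4 -0.4] w 0.0154
slide [-0.002 -0.018  0.128] turn -0.001
```

View pics/u.png

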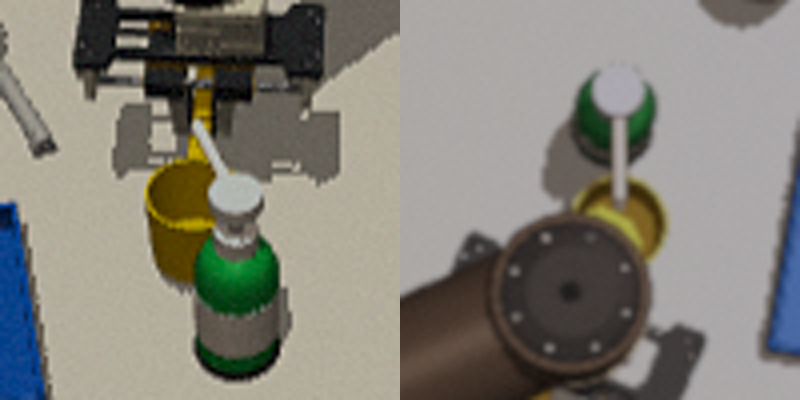

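The cup hangs level below the spout tip: rim columns 575–668 and rim top about row 178 in the top crop, tip at (620,203). I'll check the centring numerically.

```bash
python3 - <<'E'
from m import *
c=cap('top')
print(ray(c,(303.9,266),.09)[:2],ray(c,(327,266),.09)[:2],'top',ray(c,(315.3,254.6),.09)[:2],'tip',ray(c,(315,261),.161)[:2],ray(c,(315,232.5),.183)[:2])
for d in(0,.005,.01):
  P=cupsolid(.5442+d,-.0487,.02,np.radians(155.3)); 
  q=np.array([proj(c,p) for p in P[0][40:]]); print((q.min(0)-[260,210])*4+[400,0],(q.max(0)-[260,210])*4+[400,0])
E
```

```text
[ 0.54226453 -0.01608186] [ 0.54169542 -0.08745795] top [ 0.577488   -0.05171286] tip [ 0.54891403 -0.04838927] [ 0.63108367 -0.04871607]
[568.68302986 172.05254694] [667.08682888 269.89936368]
[568.62930495 165.65217822] [666.99036403 263.4136966 ]
[568.57562678 159.25735599] [666.89398302 256.93368734]
```

Call:
send_rows --moves '[{"slide":[0.019,-0.038,0.03],"turn":0,"gripper":0},{"slide":[0.019,-0.038,0.06],"turn":0,"gripper":0},{"slide":[0.019,-0.038,0.09],"turn":0,"gripper":0},{"slide":[0.019,-0.038,0.115],"turn":0,"gripper":0},{"slide":[0.019,-0.038,0.13],"turn":0,"gripper":0}]'

```text
time_s: 6.13
tcp_pos: [0.4598, -0.0006, 0.0419]
eef_rot: [179.9, 0.1, -24.6]
contact_force: [-4.0, 2.5, 6.1]
gripper_width: 0.0155
gripper_force: 24.9
```

Call:
send_rows --moves '[{"slide":[0,0,0.003],"turn":0,"gripper":0},{"slide":[0,0,0.003],"turn":0,"gripper":0},{"slide":[0,0,0.003],"turn":0,"gripper":0.25},{"slide":[0,0,0.003],"turn":0,"gripper":0.5},{"slide":[0,0,0.003],"turn":0,"gripper":0.5}]'

```text
time_s: 6.55
tcp_pos: [0.4606, -0.0009, 0.0425]
eef_rot: [-180.0, -0.0, -24.7]
contact_force: [0.0, -0.3, -0.3]
gripper_width: 0.0301
gripper_force: 0.0
```

Call:
send_rows --moves '[{"slide":[0,0,0],"turn":0,"gripper":0.7},{"slide":[0,0,0],"turn":0,"gripper":0.7},{"slide":[0,0,0],"turn":0,"gripper":0.7},{"slide":[0,0,0],"turn":0,"gripper":0.7},{"slide":[0,0,0],"turn":0,"gripper":0.7}]'

```text
time_s: 6.97
tcp_pos: [0.4604, -0.0009, 0.0424]
eef_rot: [180.0, -0.0, -24.7]
contact_force: [-0.1, -0.9, -0.6]
gripper_width: 0.0597
gripper_force: 0.0
```

Call:
send_rows --moves '[{"slide":[0,0,-0.1],"turn":0,"gripper":0.7},{"slide":[0,0,-0.3],"turn":0,"gripper":0.7},{"slide":[0,0,-0.53],"turn":0,"gripper":0.7},{"slide":[0,0,-0.77],"turn":0,"gripper":0.7},{"slide":[0,0,-1.0],"turn":0,"gripper":0.7}]'

```text
time_s: 7.38
tcp_pos: [0.46, -0.0011, 0.1942]
eef_rot: [180.0, -0.0, -24.7]
contact_force: [1.1, 0.3, -0.0]
gripper_width: 0.0611
gripper_force: 0.0
```

Call:
send_rows --moves '[{"slide":[0,0,-0.1],"turn":0,"gripper":0},{"slide":[0,0,-0.2],"turn":0,"gripper":0},{"slide":[0,0,-0.25],"turn":0,"gripper":0},{"slide":[0,0,-0.3],"turn":0,"gripper":0},{"slide":[0,0,-0.3],"turn":0,"gripper":0}]'

```text
time_s: 7.8
tcp_pos: [0.4608, -0.0009, 0.2382]
eef_rot: [-180.0, -0.1, -24.7]
contact_force: [-0.1, -0.3, -0.1]
gripper_width: 0.0335
gripper_force: 0.0
```

```bash
python3 - <<'E'
from m import *
cs=[cap('scene'),cap('top')]
go(.632,-.0465,.195,-24.7)
print(fitcup(cs,[.55,-.043,0,2.71],[(250,170,350,290),(250,200,360,330)]))
cv2.imwrite('pics/r.png',np.hstack([cv2.resize(t,(400,400),interpolation=2) for t in (cs[0]['img'][190:290,250:350],cs[1]['img'][210:310,260:360])])[:,:,::-1])
E
```

```text
t 7.9 tcp [ 0.46   -0.0009  0.2366] rot [ 1.80e+02  1.00e-01 -2.47e+01] F [-0.8 -0.6 -0.2] w 0.0255
slide [ 1.169 -0.203  0.277] turn 0.0
(array([ 5.48241902e-01, -4.41320658e-02, -1.50384390e-03,  2.68460772e+00]), np.float64(1109.828369140625), [np.float32(314.0), np.float32(38.0)])
```

View pics/r.png

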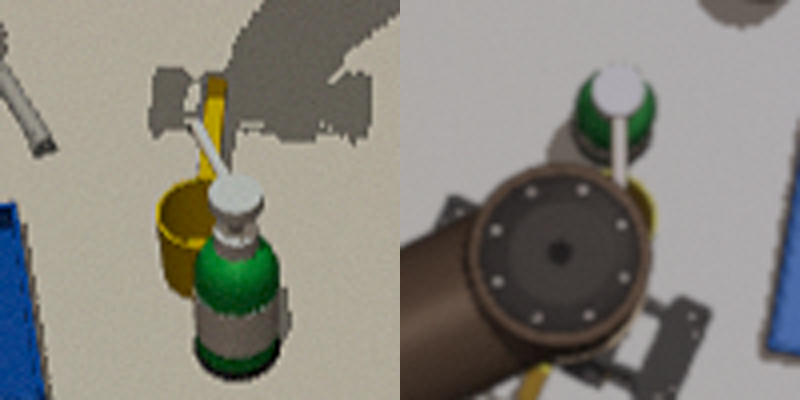

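The cup stands upright under the spout, rim at about (185,210) in the scene crop, with the handle intact. Now I'll move over the pump head with the fingers shut.

Call:
send_rows --moves '[{"slide":[0.15,-0.03,0],"turn":0,"gripper":0},{"slide":[0.35,-0.06,0],"turn":0,"gripper":0},{"slide":[0.58,-0.1,0],"turn":0,"gripper":0},{"slide":[0.8,-0.14,0],"turn":0,"gripper":0},{"slide":[0.97,-0.17,0],"turn":0,"gripper":0}]'

```text
time_s: 8.32
tcp_pos: [0.6048, -0.0392, 0.2352]
eef_rot: [179.9, 0.1, -24.7]
contact_force: [1.0, 0.6, 0.2]
gripper_width: 0.0003
gripper_force: 0.0
```

Call:
send_rows --moves '[{"slide":[0.1,-0.02,0],"turn":0,"gripper":0},{"slide":[0.199,-0.033,0.05],"turn":0,"gripper":0},{"slide":[0.199,-0.033,0.12],"turn":0,"gripper":0},{"slide":[0.199,-0.033,0.2],"turn":0,"gripper":0},{"slide":[0.199,-0.033,0.27],"turn":0,"gripper":0}]'

```text
time_s: 8.73
tcp_pos: [0.6312, -0.0465, 0.1942]
eef_rot: [179.9, 0.2, -24.7]
contact_force: [-0.9, 0.3, 0.2]
gripper_width: 0.0004
gripper_force: 0.0
```

```bash
python3 - <<'E'
from m import *
go(.632,-.0465,.168,-24.7)
cs=[cap('scene'),cap('top')]
cv2.imwrite('pics/p.png',np.hstack([cv2.resize(t,(400,400),interpolation=2) for t in (cs[0]['img'][190:290,250:350],cs[1]['img'][210:310,260:360])])[:,:,::-1])
E
```

```text
t 8.73 tcp [ 0.6312 -0.0465  0.1942] rot [179.9   0.2 -24.7] F [-0.9  0.3  0.2] w 0.0004
slide [ 0.005 -0.002  0.175] turn 0.0
```

View pics/p.png

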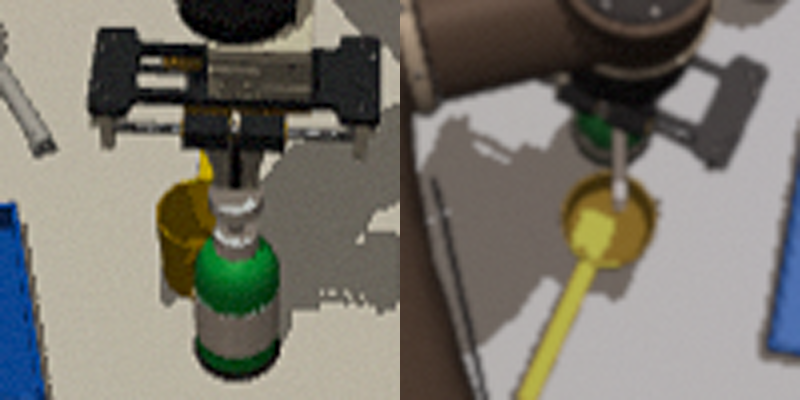

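The shut fingers are centred above the pump head at scene crop (238,185). The cup mouth, centred at (610,222) in the top crop, encloses the spout tip at (619,205). I'll press now.

Call:
send_rows --moves '[{"slide":[0.005,0,0.04],"turn":0,"gripper":0},{"slide":[0.005,0,0.08],"turn":0,"gripper":0},{"slide":[0.005,0,0.11],"turn":0,"gripper":0},{"slide":[0.005,0,0.14],"turn":0,"gripper":0},{"slide":[0.005,0,0.16],"turn":0,"gripper":0}]'

```text
time_s: 9.25
tcp_pos: [0.6333, -0.0465, 0.1732]
eef_rot: [-180.0, -0.1, -24.7]
contact_force: [-1.6, 1.4, 4.9]
gripper_width: 0.0007
gripper_force: 2.7
```

Call:
send_rows --moves '[{"slide":[0,0,0.007],"turn":0,"gripper":0},{"slide":[0,0,0.014],"turn":0,"gripper":0},{"slide":[0,0,0.02],"turn":0,"gripper":0},{"slide":[0,0,0.02],"turn":0,"gripper":0},{"slide":[0,0,0.02],"turn":0,"gripper":0}]'

```text
time_s: 9.67
tcp_pos: [0.6333, -0.0466, 0.1706]
eef_rot: [-180.0, -0.0, -24.7]
contact_force: [-2.0, 2.4, 6.4]
gripper_width: 0.0005
gripper_force: 3.0
```

Call:
send_rows --moves '[{"slide":[0,0,0.007],"turn":0,"gripper":0},{"slide":[0,0,0.014],"turn":0,"gripper":0},{"slide":[0,0,0.02],"turn":0,"gripper":0},{"slide":[0,0,0.02],"turn":0,"gripper":0},{"slide":[0,0,0.02],"turn":0,"gripper":0}]'

```text
time_s: 10.08
tcp_pos: [0.6335, -0.0466, 0.1692]
eef_rot: [-180.0, -0.1, -24.6]
contact_force: [-5.1, 2.6, 15.3]
gripper_width: 0.0001
gripper_force: 7.4
```

Call:
send_rows --moves '[{"slide":[0,0,0.007],"turn":0,"gripper":0},{"slide":[0,0,0.007],"turn":0,"gripper":0},{"slide":[0,0,0.007],"turn":0,"gripper":0},{"slide":[0,0,0.007],"turn":0,"gripper":0},{"slide":[0,0,0.007],"turn":0,"gripper":0}]'

```text
time_s: 10.5
tcp_pos: [0.6335, -0.0466, 0.1691]
eef_rot: [-179.9, -0.1, -24.6]
contact_force: [-7.9, 3.7, 19.8]
gripper_width: 0.0005
gripper_force: 10.1
```

Call:
send_rows --moves '[{"slide":[0,0,-0.05],"turn":0,"gripper":0},{"slide":[0,0,-0.12],"turn":0,"gripper":0},{"slide":[0,0,-0.22],"turn":0,"gripper":0},{"slide":[0,0,-0.35],"turn":0,"gripper":0},{"slide":[0,0,-0.48],"turn":0,"gripper":0}]'

```text
time_s: 10.92
tcp_pos: [0.6326, -0.0469, 0.2382]
eef_rot: [180.0, 0.1, -24.7]
contact_force: [0.5, 0.8, 1.0]
gripper_width: 0.0003
gripper_force: 0.0
```

Call:
send_rows --moves '[{"slide":[-0.15,0,0],"turn":0,"gripper":0},{"slide":[-0.35,0,0],"turn":0,"gripper":0},{"slide":[-0.58,0,0],"turn":0,"gripper":0},{"slide":[-0.8,0,0],"turn":0,"gripper":0.7},{"slide":[-1.0,0,0],"turn":0,"gripper":0.7}]'

```text
time_s: 11.33
tcp_pos: [0.4949, 0.016, 0.2375]
eef_rot: [180.0, 0.0, -24.7]
contact_force: [-1.0, 0.7, 1.5]
gripper_width: 0.0087
gripper_force: 0.0
```

```bash
python3 - <<'E'
from m import *
cs=[cap('scene'),cap('top')]
go(.632,-.0465,.168,-24.7)
cv2.imwrite('pics/q.png',np.hstack([cv2.resize(t,(400,400),interpolation=2) for t in (cs[0]['img'][190:290,250:350],cs[1]['img'][210:310,260:360])])[:,:,::-1])
E
```

```text
t 11.43 tcp [0.4935 0.0166 0.2385] rot [-179.9    0.   -24.6] F [-0.9 -0.1  1. ] w 0.0165
slide [ 1.014 -0.002  0.47 ] turn 0.001
```

View pics/q.png

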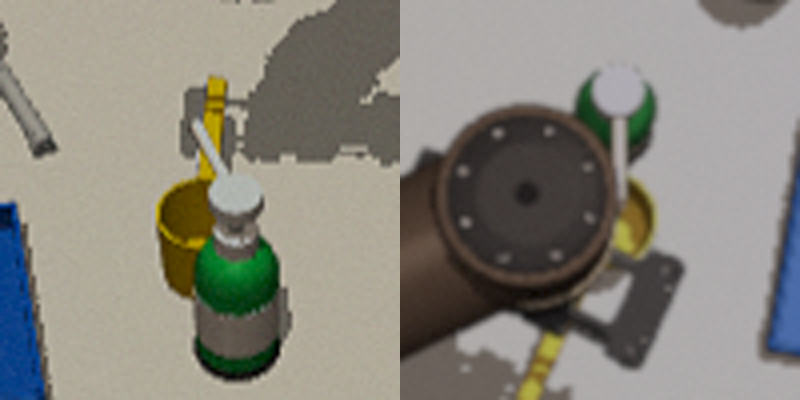

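The pump head is back up, in the same place as before, and the cup hasn't moved. I'll return to above the handle and regrasp.

Call:
send_rows --moves '[{"slide":[-0.08,0.1,0],"turn":0,"gripper":0.7},{"slide":[-0.152,0.198,0],"turn":0,"gripper":0.7},{"slide":[-0.152,0.198,0],"turn":0,"gripper":0.7},{"slide":[-0.152,0.198,0],"turn":0,"gripper":0.7},{"slide":[-0.152,0.198,0],"turn":0,"gripper":0.7}]'

```text
time_s: 11.85
tcp_pos: [0.4643, -0.0016, 0.2381]
eef_rot: [-180.0, -0.0, -24.7]
contact_force: [0.2, -0.3, -0.3]
gripper_width: 0.0498
gripper_force: 0.0
```

Call:
send_rows --moves '[{"slide":[0,0,0],"turn":0,"gripper":0.7},{"slide":[0,0,0.1],"turn":0,"gripper":0.7},{"slide":[0,0,0.25],"turn":0,"gripper":0.7},{"slide":[0,0,0.45],"turn":0,"gripper":0.7},{"slide":[0,0,0.65],"turn":0,"gripper":0.7}]'

```text
time_s: 12.27
tcp_pos: [0.4646, -0.0013, 0.1396]
eef_rot: [-179.9, -0.1, -24.7]
contact_force: [1.3, 0.7, -0.4]
gripper_width: 0.0612
gripper_force: 0.0
```

```bash
python3 -c "
from m import *
go(.4604,-.0009,.0425,-24.7)"
```

```text
t 12.27 tcp [ 0.4646 -0.0013  0.1396] rot [-1.799e+02 -1.000e-01 -2.470e+01] F [ 1.3  0.7 -0.4] w 0.0612
slide [-0.027  0.009  0.647] turn 0.0
```

Call:
send_rows --moves '[{"slide":[-0.027,0.009,0.15],"turn":0,"gripper":0.7},{"slide":[-0.027,0.009,0.32],"turn":0,"gripper":0.7},{"slide":[-0.027,0.009,0.48],"turn":0,"gripper":0.7},{"slide":[-0.027,0.009,0.6],"turn":0,"gripper":0.7},{"slide":[-0.027,0.009,0.645],"turn":0,"gripper":0.7}]'

```text
time_s: 12.68
tcp_pos: [0.4583, -0.0016, 0.0408]
eef_rot: [179.8, 0.2, -24.7]
contact_force: [-0.0, -0.2, -0.4]
gripper_width: 0.0614
gripper_force: 0.0
```

Call:
send_rows --moves '[{"slide":[0,0,0],"turn":0,"gripper":0},{"slide":[0,0,0],"turn":0,"gripper":0},{"slide":[0,0,0],"turn":0,"gripper":0},{"slide":[0,0,0],"turn":0,"gripper":0},{"slide":[0,0,0],"turn":0,"gripper":0}]' --newtons 25

```text
time_s: 13.1
tcp_pos: [0.4602, -0.0009, 0.0446]
eef_rot: [-179.9, -0.1, -24.7]
contact_force: [-0.9, -0.0, -0.1]
gripper_width: 0.0338
gripper_force: 0.0
```

Call:
send_rows --moves '[{"slide":[0,0,0],"turn":0,"gripper":0},{"slide":[0,0,0],"turn":0,"gripper":0},{"slide":[0,0,0],"turn":0,"gripper":0},{"slide":[0,0,0],"turn":0,"gripper":0},{"slide":[0,0,0],"turn":0,"gripper":0}]'

```text
time_s: 13.52
tcp_pos: [0.4594, -0.0011, 0.0437]
eef_rot: [-180.0, -0.0, -24.7]
contact_force: [-2.8, 2.0, 2.8]
gripper_width: 0.0158
gripper_force: 25.0
```

Call:
send_rows --moves '[{"slide":[0,0,-0.06],"turn":0,"gripper":0},{"slide":[-0.05,0.02,-0.13],"turn":0,"gripper":0},{"slide":[-0.1,0.05,-0.2],"turn":0,"gripper":0},{"slide":[-0.15,0.07,-0.27],"turn":0,"gripper":0},{"slide":[-0.182,0.084,-0.33],"turn":0,"gripper":0}]'

```text
time_s: 13.93
tcp_pos: [0.4285, -0.0014, 0.094]
eef_rot: [180.0, 0.0, -24.7]
contact_force: [0.2, -0.1, -1.4]
gripper_width: 0.0156
gripper_force: 25.0
```

Call:
send_rows --moves '[{"slide":[0.05,0.1,0],"turn":0,"gripper":0},{"slide":[0.12,0.23,0],"turn":0,"gripper":0},{"slide":[0.2,0.38,0],"turn":0,"gripper":0},{"slide":[0.28,0.53,0],"turn":0,"gripper":0},{"slide":[0.355,0.677,0],"turn":0,"gripper":0}]'

```text
time_s: 14.35
tcp_pos: [0.4354, -0.1167, 0.0937]
eef_rot: [-180.0, -0.0, -24.6]
contact_force: [1.4, 0.3, -0.9]
gripper_width: 0.0157
gripper_force: 25.0
```

Call:
send_rows --moves '[{"slide":[0.08,0.15,0],"turn":0,"gripper":0},{"slide":[0.16,0.3,0],"turn":0,"gripper":0},{"slide":[0.24,0.45,0],"turn":0,"gripper":0},{"slide":[0.31,0.58,0],"turn":0,"gripper":0},{"slide":[0.355,0.677,0],"turn":0,"gripper":0}]'

```text
time_s: 14.77
tcp_pos: [0.4414, -0.232, 0.0935]
eef_rot: [180.0, -0.0, -24.7]
contact_force: [0.4, 0.2, -0.9]
gripper_width: 0.0156
gripper_force: 25.0
```

```bash
python3 - <<'E'
from m import *
cs=[cap('scene'),cap('top')]
go(.442,-.230,.0485,-24.7)
cv2.imwrite('pics/t.png',np.hstack([cv2.resize(t,(400,400),interpolation=2) for t in (cs[0]['img'][200:320,170:290],cs[1]['img'][210:330,320:440])])[:,:,::-1])
E
```

```text
t 14.87 tcp [ 0.4412 -0.2321  0.0932] rot [180.    0.  -24.8] F [-0.9  0.8 -1.2] w 0.0158
slide [-0.001 -0.015  0.298] turn -0.001
```

View pics/t.png

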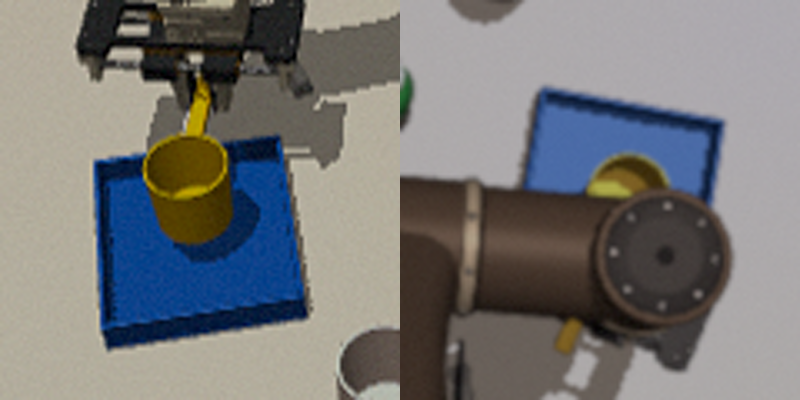

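The cup is upright above the middle of the tray, body at (190,190) in the scene crop. I'll lower it 44 mm.

Call:
send_rows --moves '[{"slide":[0,-0.01,0.06],"turn":0,"gripper":0},{"slide":[0,-0.01,0.13],"turn":0,"gripper":0},{"slide":[0,-0.01,0.2],"turn":0,"gripper":0},{"slide":[0,-0.01,0.25],"turn":0,"gripper":0},{"slide":[0,-0.01,0.275],"turn":0,"gripper":0}]'

```text
time_s: 15.28
tcp_pos: [0.4413, -0.228, 0.0506]
eef_rot: [180.0, 0.1, -24.6]
contact_force: [0.3, -1.4, -1.4]
gripper_width: 0.0161
gripper_force: 25.0
```

Call:
send_rows --moves '[{"slide":[0,0,0.006],"turn":0,"gripper":0},{"slide":[0,0,0.012],"turn":0,"gripper":0},{"slide":[0,0,0.018],"turn":0,"gripper":0},{"slide":[0,0,0.021],"turn":0,"gripper":0},{"slide":[0,0,0.021],"turn":0,"gripper":0}]'

```text
time_s: 15.7
tcp_pos: [0.4423, -0.2288, 0.049]
eef_rot: [-180.0, -0.0, -24.7]
contact_force: [-0.1, 0.4, 0.2]
gripper_width: 0.0158
gripper_force: 25.0
```

Contact is only just showing, so I'll go about 1 mm further and release.

Call:
send_rows --moves '[{"slide":[0,0,0.005],"turn":0,"gripper":0},{"slide":[0,0,0.006],"turn":0,"gripper":0},{"slide":[0,0,0.006],"turn":0,"gripper":0},{"slide":[0,0,0.006],"turn":0,"gripper":0},{"slide":[0,0,0.006],"turn":0,"gripper":0}]'

```text
time_s: 16.12
tcp_pos: [0.4419, -0.2288, 0.0483]
eef_rot: [-180.0, -0.0, -24.7]
contact_force: [-3.2, 2.2, 5.8]
gripper_width: 0.0157
gripper_force: 25.0
```

Call:
send_rows --moves '[{"slide":[0,0,0],"turn":0,"gripper":0.25},{"slide":[0,0,0],"turn":0,"gripper":0.5},{"slide":[0,0,0],"turn":0,"gripper":0.7},{"slide":[0,0,0],"turn":0,"gripper":0.7},{"slide":[0,0,0],"turn":0,"gripper":0.7}]'

```text
time_s: 16.53
tcp_pos: [0.4421, -0.2289, 0.0477]
eef_rot: [180.0, -0.0, -24.7]
contact_force: [0.9, 0.3, 0.4]
gripper_width: 0.0427
gripper_force: 0.0
```

Call:
send_rows --moves '[{"slide":[0,0,0],"turn":0,"gripper":0.7},{"slide":[0,0,0],"turn":0,"gripper":0.7},{"slide":[0,0,0],"turn":0,"gripper":0.7},{"slide":[0,0,-0.1],"turn":0,"gripper":0.7},{"slide":[0,0,-0.25],"turn":0,"gripper":0.7}]'

```text
time_s: 16.95
tcp_pos: [0.4403, -0.2285, 0.0838]
eef_rot: [179.9, 0.3, -24.7]
contact_force: [0.0, -1.1, -0.6]
gripper_width: 0.0615
gripper_force: 0.0
```

Call:
send_rows --moves '[{"slide":[0,0,-0.2],"turn":0,"gripper":0.7},{"slide":[0,0,-0.45],"turn":0,"gripper":0.7},{"slide":[0,0,-0.7],"turn":0,"gripper":0.7},{"slide":[0,0,-0.9],"turn":0,"gripper":0.7},{"slide":[0,0,-1.0],"turn":0,"gripper":0.7}]'

```text
time_s: 17.37
tcp_pos: [0.4434, -0.2294, 0.2398]
eef_rot: [-179.9, -0.3, -24.6]
contact_force: [1.0, 0.7, -0.1]
gripper_width: 0.0616
gripper_force: 0.0
```

```bash
python3 - <<'E'
from m import *
cs=[cap('scene'),cap('top')]
go(.442,-.230,.2,-24.7)
for n in('snack_jar','mug','paddle','cup'):
    print(n,[(round(r['p'],2),np.round(r['location'],3)) for r in optics.look_for('scene',n)[:1]])
cv2.imwrite('pics/f.png',cv2.resize(cs[0]['img'][190:330,150:410],(780,420),interpolation=2)[:,:,::-1])
E
```

```text
t 17.47 tcp [ 0.4436 -0.2293  0.2387] rot [-179.9   -0.4  -24.7] F [ 0.8  0.4 -0.1] w 0.0614
slide [-0.008  0.009  0.258] turn 0.0
snack_jar [(0.7, array([0.816, 0.116, 0.092]))]
mug [(0.64, array([ 0.78 , -0.17 ,  0.049]))]
paddle [(0.82, array([0.532, 0.52 , 0.008]))]
cup [(0.69, array([ 0.512, -0.258,  0.053]))]
```

View pics/f.png

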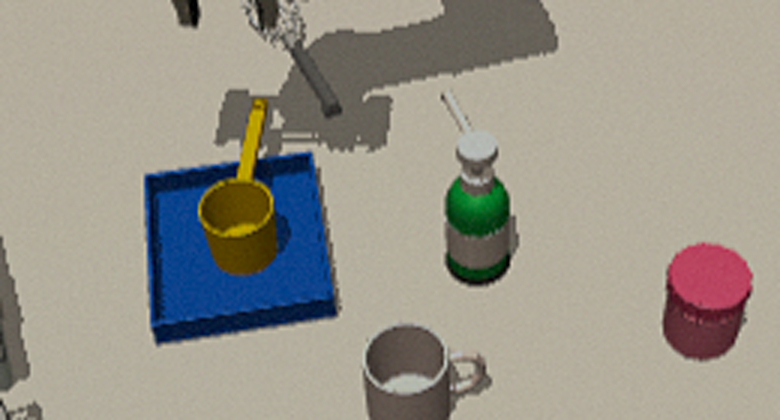

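The cup stands upright on the tray floor at about (238,225), clear of the walls. The pump is up, the bystanders haven't moved and the gripper is clear.

```bash
python3 -c "
from plant import order
print(order.close_job())"
```

```text
the job is handed in; nothing more can be done
None
```

The cup was stood under the spout and released, the pump was pressed fully down and sprang back up, and the cup now stands upright on the tray floor; I handed the job in at about 17.5 s, and no verdict was returned.

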